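# Aim the bench lamp and hold a glass cell in its beam

### The job

Turn the lamp head on the optical rail by its cap until its snout points straight at the reader block. Then lift the tall glass cell out of the wooden stand, gripping it by its two frosted, ribbed sides only (never finger the clear panes), and hold it upright in the light path about midway between lamp and reader, centred on the beam with its clear panes square across it. Finish while still holding it there, still and clear of everything, and leave the other things on the bench as they are.

Things in the scene. Friction and masses are not known exactly. Their poses are not given: they have to be found in the camera images.
- rig: The optical rail, fixed to the bench: an aluminium bar 350 x 70 mm, top 20 mm above the bench, with the lamp at its -x end and the grey reader block (60 mm along x, 80 wide, top 145 mm above the bench) at its +x end. Origin under the middle of the bar at bench height; its x axis is the light path from lamp to reader. The open gap between the snout (when aimed) and the reader is 178 mm.
- beam_mid (a point): The point on the light path half-way between the lamp snout and the reader, 100 mm above the bench; axes as the rail (x along the beam towards the reader, z up). Nothing is there to see: it is mid-air above the middle of the rail.
- reader_window (a point): Middle of the reader's window, a glass strip 60 mm wide and 24 mm high, 100 mm above the bench, facing the lamp; 88 mm from beam_mid.
- lamp (a joint): Turn of the lamp head about its upright axis, rad: 0 = the snout points straight at the reader, positive = turned counter-clockwise seen from above; stops at +-1.7; light friction (0.05 N m), stays where left.
- lamp_cap (a point): Grip point on the lamp head's axis: middle of the plain aluminium cap, a knurled upright cylinder 40 mm in diameter from 122 to 165 mm above the bench (this point is 145 mm up). It stands on the lamp head's wider dark body (58 mm in diameter), 140 mm from beam_mid. Its x axis points the way the snout points.
- lamp_snout (a point): Tip of the light snout, a steel tube 20 mm in diameter that sticks out of the side of the lamp head, ending 50 mm from the axis, 100 mm above the bench, below the cap. A small ridge on top of the cap points the same way.
- stand: Wooden stand, fixed, 165 x 75 x 22 mm, with two pockets 12 mm deep, 85 mm apart along its x axis; one cell stands loosely in each pocket (2 mm play all round), the tall and the short one in either order. Origin at the middle of its underside.
- cell_center (a point): Centre of the tall glass cell (loose, about 0.11 kg, 26 x 40 x 90 mm upright, half-way up: 45 mm above its underside). Its y axis runs from one frosted side to the other (40 mm across, the long way of its outline); its x axis passes through the two clear panes (26 mm across); z up. Grey stopper on top. At the start its underside is 10 mm above the bench.
- cell_frosted: The tall cell's two frosted white ribbed sides, each 26 mm wide and 79 mm high, at y = +-20 mm of the cell: grip here, and only here. Origin at the middle of the cell's underside, axes as cell_center.
- cell_panes: The tall cell's two clear glass panes, 32 mm wide, set in about 1 mm at x = +-12 mm of the cell: not to be touched with the fingers. Origin at the middle of the cell's underside.
- short_cell_center (a point): Centre of the other glass cell in the stand, same outline but only 46 mm high; leave it there.
- screwdriver_blue: Bystander, loose: screwdriver with a blue handle, 31 x 225 x 30 mm, in front of the rail. Origin at the middle of its underside.
- offcut_0: Bystander, loose: wood offcut, 45 x 90 x 28 mm, behind the rail. Origin at the middle of its underside.
- tape_2: Bystander, loose: small roll of tape, 55 mm across, 19 high, behind the lamp. Origin at the middle of its underside.
- rosin_tin: Bystander, loose: small tin, 50 x 68 x 20 mm, in front of the lamp. Origin at the middle of its underside.
- sanding_block: Bystander, loose: sanding block, 63 x 110 x 31 mm, in front of the stand. Origin at the middle of its underside.
- side_cutter: Bystander, loose: small side cutter, 59 x 144 x 13 mm, behind the stand. Origin at the middle of its underside.
- cell: The tall glass cell as a whole; origin at the middle of its underside, axes as cell_center.

How it is judged:
By the outcome, as a careful person would: the job done as asked, in the order asked, and still so for the second after the job is handed in, while the arm keeps its last pose, push and grip.
It also fails if it takes over 48 s, if anything falls off the work surface, if the arm or the gripper's body presses on something with over 40 N, if the wrist force passes 120 N, or if a joint passes its speed limit or range.

### The arm

A 6-joint arm with a two-finger parallel gripper is mounted at the origin on a cart in front of the work surface, level with it; the furniture and walls round the work are solid. World frame = base frame: x ahead of the robot, y to its left, z up, the work surface at z = 0. Lengths are in m, angles in rad, forces in N, time in s.
With the tool pointing down it reaches from about 0.375 to 0.9 m from the base axis. Payload 3.1 kg.
Tool frame: the origin (TCP) lies between the finger pads; the fingertips stand 17 mm ahead of it and the grasp point (between the pads) lies 2 mm behind it; z points along the fingers, y is the line along which they close (so a half turn about z gives the same grasp; the last joint's range is limited). The gripper opens to 85 mm and grips with 20 to 120 N. Pads are 22 mm wide; open, the fingers measure 114 mm over their backs; the gripper's body (76 mm by 85 mm) begins 54 mm behind the grasp point. The pads swing forward as they close: fully open they stand 13 mm farther back than shut.
Start: joints at [1.065, 0.527, 1.433, -0, 1.181, -0.178], TCP at [0.201, 0.592, 0.248] pointing down, gripper open.
Joint ranges: [-3.08, 3.08], [-0.75, 2.2], [0.22, 2.44], [-1.43, 4.57], [0, 2.65], [-2.85, 2.85]. Speed limits (rad/s): [2.79, 2.79, 3.14, 3.14, 3.14, 3.14].

### API

Orientations are given as a unit quaternion [x, y, z, w].
In Python, from station import sense, vision, order gives the robot as it stands.
- The arm moves only by the shell command python3 -m crank 'ROWS' [OPENING] [FORCE]. ROWS is JSON, a list of rows, each an object with "dp": the shift along the world's x, y, z in units of 30 mm (1.0 is 30 mm), a list of three; "angular": the turn, a rotation vector about the world's x, y, z in degrees, a list of three. In form: [{"dp": [dx, dy, dz], "angular": [ax, ay, az]}, ...]. A call has 1 to 20 rows; each row shifts and turns the commanded pose from where the row before left it; what a row does not reach is not made up. A row lasts 1/10 s, in which the tool goes at most 50 mm and 8.59 degrees, less where a joint would pass 70% of its speed; a pose out of reach is approached as far as the arm can. A call is refused whole if a number of a shift passes 1 or a number of a turn 8.59, either way. A call with a gripper value outside its range is refused whole. OPENING is the closure, from 0 (fully open) to 1 (shut), set as the call begins (- or left out, the last holds). The fingers move at their own pace and stop on an object; FORCE is the grip in N (left out, the last holds). Time passes only in rows, so rows that do not move let the fingers close. It gives the time, the measured TCP pose, the force, the opening and the grip force at its end, in the units of the state.
- sense(): the state, without advancing time (a new reading comes with each control period).
- vision.snapshot(name): name is "scene" or "side" or "wrist"; returns a dict with "image" (420x560x3 uint8, blue, green, red), "range_z" (420x560 float32, m along the optical axis (not along the pixel's ray), 0 where there is no reading), "mtx" (3x3 intrinsics, pixels), "pose" (4x4, takes a point from camera to world coordinates); the wrist camera has in their place "mount" (4x4, takes a point from camera to tool coordinates, whose origin is the TCP and whose axes are the flange's). Camera axes: x right, y down, z forward; pixel columns grow to the right and rows downward; lengths in m; the calibration is good to about 2 mm. A picture is of the moment at which its call begins: read the wrist's pose just before it.
- order.sign_off(): hands the job in; it is judged then, once.
The state is a dict: "t": time; "q": joint angles; "qd": joint speeds; "tau": joint torques, N m; "tcp_pos": TCP position; "tool_rot": TCP orientation; "force": force on the tool from outside, world axes, zero at the start; "ft_torque": the same for the moment, N m; "finger_gap": opening from 0.0 (shut) to 1.0 (fully open); "gripper_force": force on a finger pad.
Only numpy, scipy, OpenCV 4.12 (cv2) and the standard library are available. Lean on these libraries where they do the work, as an engineer would, in place of code of your own. Each camera call takes 0.05 s, during which the arm holds its last target. There are 200 camera calls.

## Working session

There is one attempt and no reset: what is moved stays moved. The work goes in short steps, Python scripts to look and compute and a shell command to move; the robot and the scene stay as the last step left them, time stands still between calls to the robot, and variables do not carry over. Pictures are saved under pics/ and viewed, at most 10 in all, crops included, and the job is handed in when it is done.

```bash
mkdir -p pics
cat > h.py <<'E'
import numpy as np,cv2
from station import sense,vision,order
from scipy.spatial.transform import Rotation as R
def snap(n):
    s=sense(); d=vision.snapshot(n)
    if 'pose' in d: T=d['pose']
    else:
        W=np.eye(4);W[:3,:3]=R.from_quat(s['tool_rot']).as_matrix();W[:3,3]=s['tcp_pos'];T=W@d['mount']
    z=d['range_z'];v,u=np.mgrid[:z.shape[0],:z.shape[1]];K=d['mtx']
    P=np.stack([(u-K[0,2])/K[0,0]*z,(v-K[1,2])/K[1,1]*z,z,np.ones_like(z)],-1)@np.asarray(T).T
    P=P[...,:3];P[z==0]=np.nan
    return d['image'],P,np.asarray(T),K
E
python3 - <<'E'
from h import *
s=sense();print(s)
for n in('scene','side','wrist'):
    i,P,T,K=snap(n);cv2.imwrite(f'pics/{n}0.png',i);np.save(f'{n}0.npy',P);print(n,T.round(3).tolist())
a=np.hstack([cv2.imread('pics/scene0.png')])
E
```

```text
{'t': 0.0, 'q': array([ 1.06453244e+00,  5.28442465e-01,  1.43388917e+00,  1.97198744e-06,
        1.18141112e+00, -1.78464534e-01]), 'qd': array([-0.00044142,  0.00091369,  0.00052918, -0.0011045 ,  0.00018016,
        0.00113064]), 'tau': array([-7.25337159e-04, -4.42360675e+01, -1.78018928e+01, -2.73065571e-04,
        8.54415324e-03, -1.68480739e-05]), 'tcp_pos': array([0.20084313, 0.59113746, 0.24735233]), 'tool_rot': array([ 1.63167128e-01,  9.86597858e-01, -1.01235268e-03, -3.61769597e-04]), 'force': array([ 0.16028171, -0.60744887, -0.6232075 ]), 'ft_torque': array([-0.03005995, -0.02353769, -0.08492048]), 'gripper_force': 0.0, 'finger_gap': 0.9992946580137665}
scene [[0.554, -0.478, 0.681, -0.287], [-0.832, -0.322, 0.451, -0.541], [0.004, -0.817, -0.577, 0.82], [0.0, 0.0, 0.0, 1.0]]
side [[0.811, 0.484, -0.328, 0.94], [0.585, -0.683, 0.437, -0.489], [-0.013, -0.547, -0.837, 1.087], [0.0, 0.0, 0.0, 1.0]]
wrist [[0.323, 0.91, 0.261, 0.135], [0.946, -0.31, -0.091, 0.614], [-0.002, 0.277, -0.961, 0.373], [0.0, 0.0, 0.0, 1.0]]
```

View pics/scene0.png

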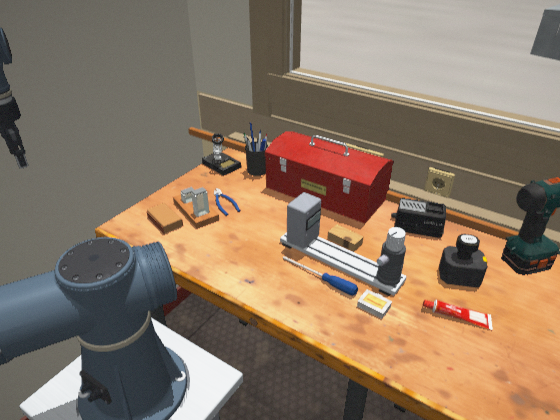

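View pics/side0.png

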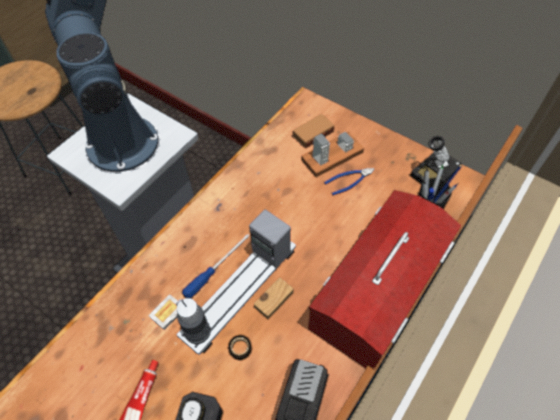

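The side view shows the tall cell at about (321,150), the short one at (345,141), the reader at (270,235) and the lamp at (192,318). Next I'll measure these and zoom in.

Run:
```python
from h import *
for n in('scene','side'):
    P=np.load(n+'0.npy');z=P[...,2]
    ok=(P[...,0]>.2)&(P[...,0]<.9)
    def comps(lo,hi,mn):
        m=(ok&(z>lo)&(z<hi)).astype(np.uint8)
        k,l,st,c=cv2.connectedComponentsWithStats(m)
        for j in range(1,k):
            if st[j,4]>mn:
                p=P[l==j];r=cv2.minAreaRect((p[:,:2]*1000).astype(np.float32))
                print(n,lo,st[j,4],c[j].round(),'mean',p.mean(0).round(3),'rect',np.round(r[0]),np.round(r[1]),round(r[2],1))
    comps(.141,.149,60);comps(.160,.17,20);comps(.016,.026,80);comps(.09,.11,15);comps(.05,.06,15)
s=cv2.imread('pics/scene0.png');d=cv2.imread('pics/side0.png')
c=lambda i,x,y:cv2.resize(i[y:y+75,x:x+100],(400,300),interpolation=cv2.INTER_CUBIC)
cv2.imwrite('pics/c1.png',np.vstack([np.hstack([c(s,340,220),c(d,150,280)]),np.hstack([c(s,145,170),c(d,285,110)])]))
```

```text
scene 0.141 437 [ 88. 141.] mean [0.501 0.719 0.145] rect [550. 719.] [ 16. 699.] 89.9
scene 0.141 659 [325. 165.] mean [0.772 0.007 0.145] rect [824.  29.] [149. 362.] 0.1
scene 0.141 392 [304. 203.] mean [ 0.57  -0.047  0.145] rect [573. -45.] [60. 84.] 87.0
scene 0.141 66 [535. 224.] mean [ 0.807 -0.567  0.145] rect [ 809. -568.] [31. 50.] 6.7
scene 0.16 460 [ 99. 130.] mean [0.546 0.72  0.165] rect [587. 720.] [625.  15.] 0.1
scene 0.16 820 [332. 151.] mean [0.836 0.017 0.161] rect [835.  28.] [ 82. 363.] 0.3
scene 0.16 54 [  9. 169.] mean [0.223 0.72  0.165] rect [223. 721.] [44. 12.] 1.1
scene 0.16 76 [537. 218.] mean [ 0.805 -0.568  0.165] rect [ 807. -569.] [25. 49.] 14.6
scene 0.16 166 [396. 233.] mean [ 0.556 -0.305  0.165] rect [ 557. -305.] [37. 38.] 43.3
scene 0.016 470 [ 98. 173.] mean [0.504 0.719 0.021] rect [551. 722.] [ 21. 698.] 89.7
scene 0.016 385 [221. 162.] mean [0.782 0.421 0.022] rect [787. 426.] [127.  92.] 76.4
scene 0.016 92 [283. 189.] mean [0.755 0.141 0.021] rect [755. 144.] [127.  11.] 89.4
scene 0.016 447 [195. 211.] mean [0.506 0.293 0.021] rect [525
[... 6298 characters left out ...]
77. -312.] [54. 21.] 65.2
side 0.05 600 [421.  69.] mean [0.578 0.72  0.055] rect [550. 719.] [699.  17.] 0.1
side 0.05 99 [346. 137.] mean [0.543 0.351 0.054] rect [544. 352.] [26. 39.] 68.0
side 0.05 38 [320. 152.] mean [0.516 0.264 0.055] rect [513. 261.] [45. 22.] 11.1
side 0.05 42 [443. 157.] mean [0.794 0.442 0.054] rect [790. 442.] [28. 30.] 56.1
side 0.05 66 [274. 255.] mean [ 0.6   -0.063  0.055] rect [600. -62.] [77. 37.] 41.4
side 0.05 32 [318. 327.] mean [ 0.783 -0.151  0.056] rect [ 782. -151.] [ 3. 51.] 89.8
side 0.05 33 [197. 336.] mean [ 0.58  -0.318  0.057] rect [ 577. -319.] [50. 13.] 46.2
side 0.05 62 [347. 347.] mean [ 0.854 -0.151  0.055] rect [ 856. -151.] [87.  3.] 0.3
```

View pics/c1.png

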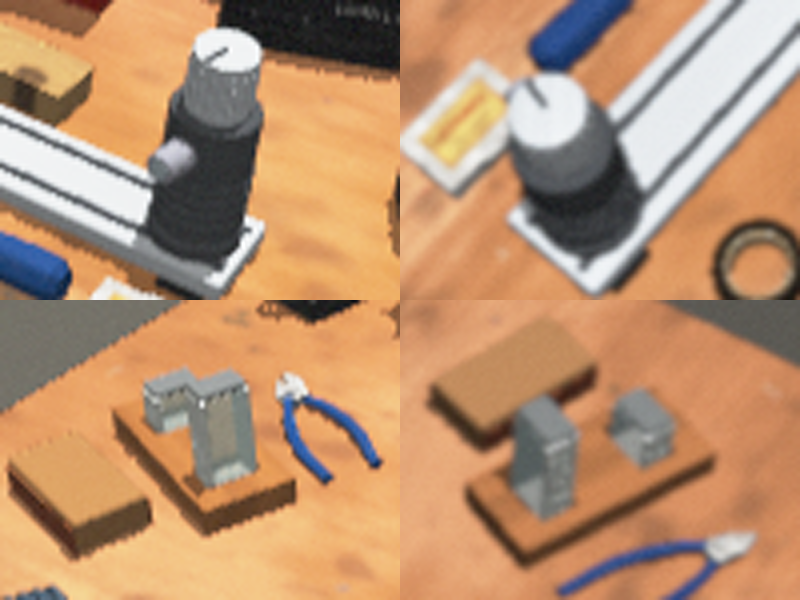

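Measured positions: lamp axis ≈ (0.560,-0.3045), beam yaw ≈ 86.7°, beam_mid ≈ (0.5675,-0.164). The tall cell is at about (0.511,0.271), with its frosted axis along ~160°. The snout points at about 165°, so the lamp is near +78°. I'll go above the lamp first.

```bash
python3 -m crank '[{"dp":[0.4,-0.99,0.05],"angular":[0,0,-0.5]},{"dp":[0.4,-0.99,0.05],"angular":[0,0,-0.5]},{"dp":[0.4,-0.99,0.05],"angular":[0,0,-0.5]},{"dp":[0.4,-0.99,0.05],"angular":[0,0,-0.5]},{"dp":[0.4,-0.99,0.05],"angular":[0,0,-0.5]},{"dp":[0.4,-0.99,0.05],"angular":[0,0,-0.5]},{"dp":[0.4,-0.99,0.05],"angular":[0,0,-0.5]},{"dp":[0.4,-0.99,0.05],"angular":[0,0,-0.5]},{"dp":[0.4,-0.99,0.05],"angular":[0,0,-0.5]},{"dp":[0.4,-0.99,0.05],"angular":[0,0,-0.5]},{"dp":[0.4,-0.99,0.05],"angular":[0,0,-0.5]},{"dp":[0.4,-0.99,0.05],"angular":[0,0,-0.5]},{"dp":[0.4,-0.99,0.05],"angular":[0,0,-0.5]},{"dp":[0.4,-0.99,0.05],"angular":[0,0,-0.5]},{"dp":[0.4,-0.99,0.05],"angular":[0,0,-0.5]}]' 0
python3 -m crank '[{"dp":[0.4,-0.99,0.02],"angular":[0,0,-0.5]},{"dp":[0.4,-0.99,0.02],"angular":[0,0,-0.5]},{"dp":[0.4,-0.99,0.02],"angular":[0,0,-0.5]},{"dp":[0.4,-0.99,0.02],"angular":[0,0,-0.5]},{"dp":[0.4,-0.99,0.02],"angular":[0,0,-0.5]},{"dp":[0.4,-0.99,0.02],"angular":[0,0,-0.5]},{"dp":[0.4,-0.99,0.02],"angular":[0,0,-0.5]},{"dp":[0.4,-0.99,0.02],"angular":[0,0,-0.5]},{"dp":[0.4,-0.99,0.02],"angular":[0,0,-0.5]},{"dp":[0.4,-0.99,0.02],"angular":[0,0,-0.5]},{"dp":[0.4,-0.99,0.02],"angular":[0,0,-0.5]},{"dp":[0.4,-0.99,0.02],"angular":[0,0,-0.5]},{"dp":[0.4,-0.99,0.02],"angular":[0,0,-0.5]},{"dp":[0.4,-0.99,0.02],"angular":[0,0,-0.5]},{"dp":[0.4,-0.99,0.02],"angular":[0,0,-0.5]},{"dp":[0,0,0],"angular":[0,0,0]},{"dp":[0,0,0],"angular":[0,0,0]},{"dp":[0,0,0],"angular":[0,0,0]}]'
cat > w.py <<'E'
from h import *
import sys
def yaw(s):
    y=R.from_quat(s['tool_rot']).as_matrix(); return np.degrees(np.arctan2(y[1,1],y[0,1])),y[:,2]
s=sense();print(s['t'],s['tcp_pos'],yaw(s))
i,P,T,K=snap('wrist');cv2.imwrite(f'pics/{sys.argv[1]}.png',i);np.save('w.npy',P);np.savez('wc',T=T,K=K)
E
python3 w.py w1
```

```text
t: 1.65
tcp_pos: [0.3813, 0.145, 0.2708]
tool_rot: [0.228, 0.974, -0.0, -0.0]
force: [0.1, -0.3, 0.0]
finger_gap: 1.002
gripper_force: 0.0
t: 3.45
tcp_pos: [0.5605, -0.2981, 0.2793]
tool_rot: [0.29, 0.957, 0.001, -0.001]
force: [-0.2, 0.7, -0.5]
finger_gap: 0.999
gripper_force: 0.0
3.45 [ 0.56051733 -0.29813037  0.27931756] (np.float64(56.24478764780565), array([-0.00147104,  0.00152319, -0.99999776]))
```

View pics/w1.png

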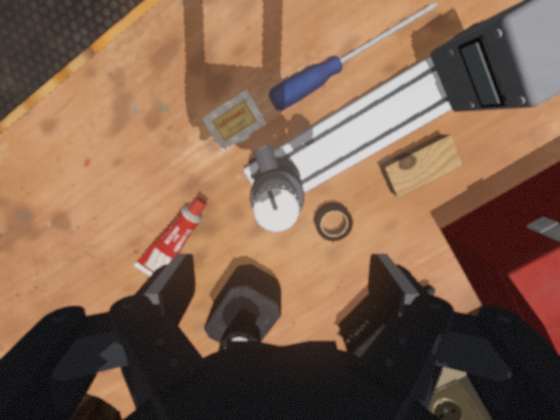

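The wrist view shows the cap top at (277,210), its ridge near (274,199), the snout tip at (264,157), and the reader at upper right. Now I'll measure the cap centre and the snout and rail yaw.

```bash
cat > m.py <<'E'
from h import *
i=cv2.imread('pics/%s.png'%__import__('sys').argv[1]);P=np.load('w.npy');z=P[...,2]
near=np.hypot(P[...,0]-.56,P[...,1]+.305)
top=(near<.03)&(z>.159)&(z<.171)
c=cv2.minEnclosingCircle((P[top][:,:2]*1000).astype(np.float32));print('cap',c, P[top].mean(0))
A=np.array(c[0])/1000
g=cv2.cvtColor(i,cv2.COLOR_BGR2GRAY);rel=np.hypot(P[...,0]-A[0],P[...,1]-A[1])
rd=top&(g<110)&(rel<.0175);p=P[rd][:,:2];print('ridge',len(p),p.mean(0))
u,s,v=np.linalg.svd(p-p.mean(0));print('ridge dir',np.degrees(np.arctan2(v[0,1],v[0,0])),'off',np.degrees(np.arctan2(*(p.mean(0)-A)[::-1])))
sn=(rel>.031)&(rel<.06)&(z>.085)&(z<.118);p=P[sn][:,:2];print('snout',len(p),p.mean(0),'dir',np.degrees(np.arctan2(*(p.mean(0)-A)[::-1])))
hi=sn&(z>.105);p=P[hi][:,:2];print('snout top',len(p),np.degrees(np.arctan2(*(p.mean(0)-A)[::-1])),P[hi][:,2].max())
rail=(abs(z-.02)<.003)&(P[...,1]>-.36)&(P[...,1]<0)&(abs(P[...,0]-.567)<.06)&(g>150)
r=cv2.minAreaRect((P[rail][:,:2]*1000).astype(np.float32));print('rail',r)
rt=(abs(z-.145)<.004)&(P[...,1]>-.12)&(P[...,1]<.05)
if rt.sum()>50:print('reader top',cv2.minAreaRect((P[rt][:,:2]*1000).astype(np.float32)))
for n in('w',):pass
# blob of rail edges from fixed views: long-edge lines
for n in('scene0','side0'):
    Q=np.load(n+'.npy');m=(abs(Q[...,2]-.02)<.003)&(abs(Q[...,0]-.567)<.05)&(Q[...,1]>-.25)&(Q[...,1]<-.1)
    q=Q[m]
    ys=np.arange(-.24,-.1,.01);e=[(y,q[abs(q[:,1]-y)<.006,0]) for y in ys]
    lo=np.polyfit([y for y,_ in e],[np.percentile(x,1) for _,x in e],1);hi=np.polyfit([y for y,_ in e],[np.percentile(x,99) for _,x in e],1)
    print(n,'edge yaw',90-np.degrees(np.arctan(lo[0])),90-np.degrees(np.arctan(hi[0])),'mid x at y=-.164',(np.polyval(lo,-.164)+np.polyval(hi,-.164))/2)
E
python3 m.py w1
```

```text
cap ((560.0857543945312, -302.8551940917969), 20.098417282104492) [ 0.55964537 -0.3022869   0.16523019]
ridge 32 [ 0.5465847 -0.2991589]
ridge dir -17.49319550806879 off 164.6888735541976
snout 384 [ 0.52134248 -0.29106645] dir 163.07612082578407
snout top 328 163.5225302633111 0.11170833164460975
rail ((566.4026489257812, -204.64524841308594), (266.9109191894531, 69.60237884521484), 86.88628387451172)
reader top ((655.962646484375, -88.26702880859375), (42.67003631591797, 255.7220001220703), 71.97929382324219)
scene0 edge yaw 86.34247387213777 87.3390745269459 mid x at y=-.164 0.5662544229006147
side0 edge yaw 86.82844698935413 87.17945976553878 mid x at y=-.164 0.5696507148494607
```

```bash
python3 -m crank '[{"dp":[0,-0.03,-0.74],"angular":[0,0,0]},{"dp":[0,-0.03,-0.74],"angular":[0,0,0]},{"dp":[0,-0.03,-0.74],"angular":[0,0,0]},{"dp":[0,-0.03,-0.74],"angular":[0,0,0]},{"dp":[0,-0.03,-0.74],"angular":[0,0,0]},{"dp":[0,-0.03,-0.7],"angular":[0,0,0]},{"dp":[0,0,0],"angular":[0,0,0]},{"dp":[0,0,0],"angular":[0,0,0]},{"dp":[0,0,0],"angular":[0,0,0]}]'
python3 -m crank '[{"dp":[0,0,0],"angular":[0,0,0]},{"dp":[0,0,0],"angular":[0,0,0]},{"dp":[0,0,0],"angular":[0,0,0]},{"dp":[0,0,0],"angular":[0,0,0]},{"dp":[0,0,0],"angular":[0,0,0]},{"dp":[0,0,0],"angular":[0,0,0]},{"dp":[0,0,0],"angular":[0,0,0]},{"dp":[0,0,0],"angular":[0,0,0]},{"dp":[0,0,0],"angular":[0,0,0]},{"dp":[0,0,0],"angular":[0,0,0]}]' 1 30
```

```text
t: 4.4
tcp_pos: [0.562, -0.3048, 0.1494]
tool_rot: [0.29, 0.957, -0.0, 0.001]
force: [0.1, -0.2, -0.1]
finger_gap: 1.004
gripper_force: 0.0
t: 5.4
tcp_pos: [0.5616, -0.3045, 0.1486]
tool_rot: [0.291, 0.957, 0.0, 0.001]
force: [0.4, 2.0, 5.2]
finger_gap: 0.455
gripper_force: 30.9
```

```bash
python3 -m crank '[{"dp":[0,0,0],"angular":[0,0,-4]},{"dp":[0,0,0],"angular":[0,0,-8]},{"dp":[0,0,0],"angular":[0,0,-8]},{"dp":[0,0,0],"angular":[0,0,-8]},{"dp":[0,0,0],"angular":[0,0,-8]},{"dp":[0,0,0],"angular":[0,0,-8]},{"dp":[0,0,0],"angular":[0,0,-8]},{"dp":[0,0,0],"angular":[0,0,-8]},{"dp":[0,0,0],"angular":[0,0,-8]},{"dp":[0,0,0],"angular":[0,0,-5]},{"dp":[0,0,0],"angular":[0,0,-3.4]},{"dp":[0,0,0],"angular":[0,0,0]},{"dp":[0,0,0],"angular":[0,0,0]},{"dp":[0,0,0],"angular":[0,0,0]}]'
python3 w.py w2
python3 - <<'E'
from h import *
P=np.load('w.npy');z=P[...,2];A=[.560,-.3035]
def f(P,n):
    rel=np.hypot(P[...,0]-A[0],P[...,1]-A[1]);z=P[...,2];m=(rel>.033)&(rel<.055)&(z>.085)&(z<.115);p=P[m]
    if len(p):print(n,len(p),p.mean(0),np.degrees(np.arctan2(p[:,1].mean()-A[1],p[:,0].mean()-A[0])))
f(P,'wrist')
for n in('scene','side'):
    i,Q,_,_=snap(n);cv2.imwrite(f'pics/{n}2.png',i);f(Q,n)
a,b,c=[cv2.imread(f'pics/{n}2.png') for n in('scene','side','w')]
q=lambda i,x,y,w,h:cv2.resize(i[y:y+h,x:x+w],(400,300),interpolation=cv2.INTER_CUBIC)
cv2.imwrite('pics/c2.png',np.vstack([np.hstack([q(a,320,190,120,90),q(b,140,250,120,90)]),np.hstack([q(c,0,0,560,420),q(c,150,80,260,195)])]))
E
```

```text
t: 6.8
tcp_pos: [0.5596, -0.3052, 0.1486]
tool_rot: [0.82, 0.572, -0.001, -0.001]
force: [-6.2, 1.8, 6.9]
finger_gap: 0.46
gripper_force: 31.3
6.8 [ 0.55956166 -0.30516394  0.14859875] (np.float64(-20.16258205509273), array([-3.00782174e-03, -6.57375189e-04, -9.99995260e-01]))
wrist 1105 [ 0.56360751 -0.26144573  0.10761835] 85.09704156067116
scene 55 [ 0.55678125 -0.26268618  0.10478997] 94.50925203416699
side 73 [ 0.56525412 -0.26305783  0.10549857] 82.59777487563679
```

View pics/c2.png

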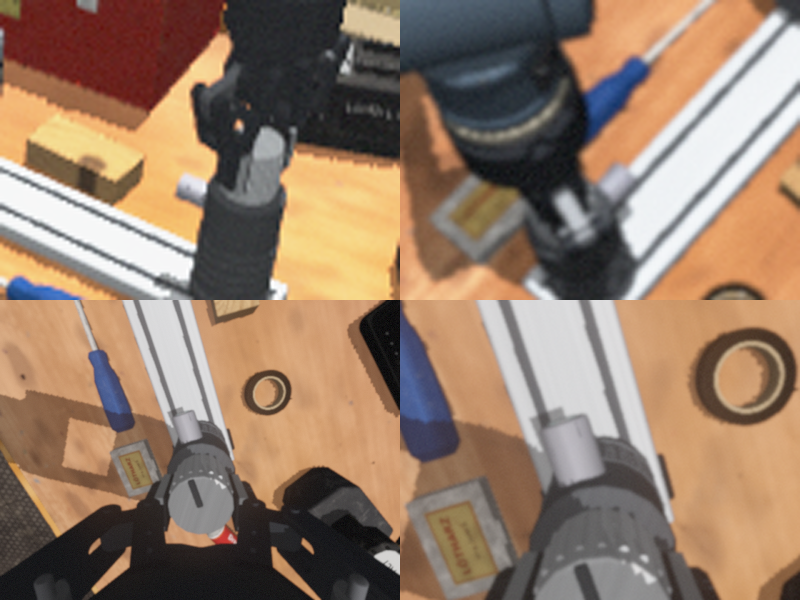

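The snout now points roughly along the rail, and the wrist crop shows it with its axis nearly parallel to the slots. I'll fit the snout cylinder and the rail from this same wrist view.

```bash
cat > fit.py <<'E'
from h import *
from scipy.optimize import least_squares
import sys
P=np.load('w.npy');z=P[...,2];A=np.array([.560,-.3035]);g=cv2.imread(f'pics/{sys.argv[1]}.png',0)
rel=np.hypot(P[...,0]-A[0],P[...,1]-A[1]);p=P[(rel>.031)&(rel<.053)&(z>.095)&(z<.115)]
def res(x):
    d=np.array([np.cos(x[0]),np.sin(x[0])]);n=np.array([-d[1],d[0]])
    return np.hypot((p[:,:2]-A)@n-x[1],p[:,2]-x[2])-.010
for free in(1,0):
    o=least_squares(res if free else lambda x:res([x[0],0,x[1]]),[1.5,0,.1] if free else [1.5,.1],loss='soft_l1',f_scale=.001)
    print('snout yaw',np.degrees(o.x[0]),o.x[1:],len(p),np.abs(o.fun).mean())
m=(abs(z-.02)<.004)&(abs(P[...,0]-.567)<.055)&(P[...,1]>-.24)&(P[...,1]<-.05);q=P[m]
ys=np.arange(q[:,1].min()+.01,q[:,1].max()-.01,.005);e=[(y,q[abs(q[:,1]-y)<.003,0]) for y in ys]
for f in(np.min,np.max):
    c=np.polyfit(ys,[f(x) for _,x in e],1);print('rail edge yaw',90-np.degrees(np.arctan(c[0])),'x at -.3035,-.164',np.polyval(c,[-.3035,-.164]))
E
python3 fit.py w2
```

```text
snout yaw 87.8974163615087 [-0.00106328  0.0999525 ] 1212 0.0006520413640790683
snout yaw 86.40604419491154 [0.09995372] 1212 0.0006578322721026063
rail edge yaw 86.95813002284214 x at -.3035,-.164 [0.52639596 0.53380907]
rail edge yaw 95.00775669153595 x at -.3035,-.164 [0.61056526 0.59834156]
```

Aimed: the snout is at about 87° and the rail at 86.9°. I'll release, rise and check again from above.

```bash
python3 -m crank '[{"dp":[0,0,0],"angular":[0,0,0]},{"dp":[0,0,0],"angular":[0,0,0]},{"dp":[0,0,0],"angular":[0,0,0]},{"dp":[0,0,0],"angular":[0,0,0]},{"dp":[0,0,0],"angular":[0,0,0]},{"dp":[0,0,0],"angular":[0,0,0]},{"dp":[0,0,0],"angular":[0,0,0]},{"dp":[0,0,0.5],"angular":[0,0,0]},{"dp":[0,0,0.9],"angular":[0,0,0]},{"dp":[0,0,0.9],"angular":[0,0,0]},{"dp":[0,0,0.9],"angular":[0,0,0]},{"dp":[0,0,0.6],"angular":[0,0,0]},{"dp":[0,0,0],"angular":[0,0,0]},{"dp":[0,0,0],"angular":[0,0,0]},{"dp":[0,0,0],"angular":[0,0,0]}]' 0
python3 w.py w3; python3 fit.py w3
python3 - <<'E'
from h import *
P=np.load('w.npy');z=P[...,2];g=cv2.imread('pics/w3.png',0)
t=(np.hypot(P[...,0]-.56,P[...,1]+.3035)<.03)&(abs(z-.165)<.006)
print('cap',cv2.minEnclosingCircle((P[t][:,:2]*1000).astype(np.float32)))
c=P[t].mean(0);r=t&(g<110)&(np.hypot(P[...,0]-c[0],P[...,1]-c[1])<.0165);p=P[r][:,:2];v=np.linalg.svd(p-p.mean(0))[2][0];print('ridge',len(p),np.degrees(np.arctan2(v[1],v[0])))
E
```

```text
t: 8.45
tcp_pos: [0.5605, -0.3041, 0.2607]
tool_rot: [0.82, 0.572, -0.0, -0.001]
force: [-0.6, -0.3, 0.3]
finger_gap: 1.002
gripper_force: 0.0
8.45 [ 0.56046541 -0.30413293  0.26065366] (np.float64(-20.18056041696903), array([-0.00199795,  0.00157465, -0.99999676]))
snout yaw 87.92466039965925 [-0.00125815  0.09998265] 460 0.0005894993704153113
snout yaw 86.16615922595874 [0.09998386] 460 0.0005978925486197852
rail edge yaw 86.86045842537924 x at -.3035,-.164 [0.52650663 0.53415824]
rail edge yaw 89.67352146328194 x at -.3035,-.164 [0.60186288 0.60265778]
cap ((561.3599853515625, -302.80194091796875), 20.619293212890625)
ridge 61 -89.50721788275013
```

Everything agrees to within about 1°, except the ridge, which reads noisy. One rectified top view will settle it.

Run:
```python
from h import *
d=np.load('wc.npz');T,K=d['T'],d['K'];i=cv2.imread('pics/w3.png');Ti=np.linalg.inv(T)
b=np.radians(86.9);bx=np.array([np.cos(b),np.sin(b)]);by=np.array([-bx[1],bx[0]])
def rect(h,c,half):
    n=400;o=[]
    for a,s in((half,half),(half,-half),(-half,-half),(-half,half)):
        w=np.r_[np.array(c)+a*bx+s*by,h,1];p=K@(Ti@w)[:3];o.append(p[:2]/p[2])
    M=cv2.getPerspectiveTransform(np.float32(o),np.float32([[0,0],[n,0],[n,n],[0,n]]))
    r=cv2.warpPerspective(i,M,(n,n),flags=cv2.INTER_CUBIC);cv2.line(r,(200,0),(200,30),(0,0,255),1);cv2.line(r,(200,370),(200,399),(0,0,255),1);return r
cv2.imwrite('pics/r3.png',np.hstack([rect(.165,(.5613,-.3029),.025),rect(.1,(.5613,-.3029),.08)]))
```

```text
(no output)
```

View pics/r3.png

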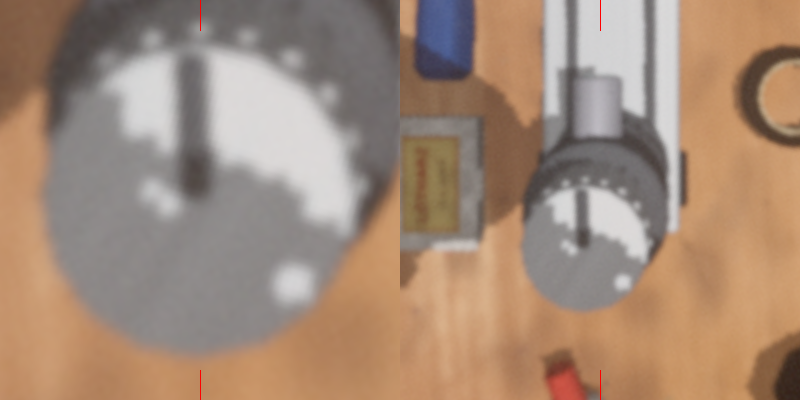

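In the rectified view the ridge and snout line up with the beam to about 1°, so the lamp is done. Now I'll move above the tall cell; the yaw of -20° already suits it.

```bash
python3 -m crank '[{"dp":[-0.08,0.5,0.05],"angular":[0,0,0]},{"dp":[-0.09,0.99,0],"angular":[0,0,0]},{"dp":[-0.09,0.99,0],"angular":[0,0,0]},{"dp":[-0.09,0.99,0],"angular":[0,0,0]},{"dp":[-0.09,0.99,0],"angular":[0,0,0]},{"dp":[-0.09,0.99,0],"angular":[0,0,0]},{"dp":[-0.09,0.99,0],"angular":[0,0,0]},{"dp":[-0.09,0.99,0],"angular":[0,0,0]},{"dp":[-0.09,0.99,0],"angular":[0,0,0]},{"dp":[-0.09,0.99,0],"angular":[0,0,0]},{"dp":[-0.09,0.99,0],"angular":[0,0,0]},{"dp":[-0.09,0.99,0],"angular":[0,0,0]},{"dp":[-0.09,0.99,0],"angular":[0,0,0]},{"dp":[-0.09,0.99,0],"angular":[0,0,0]},{"dp":[-0.09,0.99,0],"angular":[0,0,0]},{"dp":[-0.09,0.99,0],"angular":[0,0,0]},{"dp":[-0.09,0.99,0],"angular":[0,0,0]},{"dp":[-0.09,0.99,0],"angular":[0,0,0]},{"dp":[-0.09,0.99,0],"angular":[0,0,0]},{"dp":[-0.05,0.8,0],"angular":[0,0,0]}]'
python3 -m crank '[{"dp":[0,0,0],"angular":[0,0,0]},{"dp":[0,0,0],"angular":[0,0,0]},{"dp":[0,0,0],"angular":[0,0,0]}]'
python3 w.py w4
python3 - <<'E'
from h import *
P=np.load('w.npy');z=P[...,2];n=np.hypot(P[...,0]-.511,P[...,1]-.271)
for lo,hi in((.095,.104),(.08,.092)):
    m=(n<.035)&(z>lo)&(z<hi);print(m.sum(),P[m].mean(0),cv2.minAreaRect((P[m][:,:2]*1000).astype(np.float32)))
m=(abs(z-.022)<.004)&(np.hypot(P[...,0]-.527,P[...,1]-.311)<.1)
print(cv2.minAreaRect((P[m][:,:2]*1000).astype(np.float32)))
E
```

```text
t: 10.5
tcp_pos: [0.5068, 0.2709, 0.2626]
tool_rot: [0.82, 0.573, -0.001, -0.001]
force: [-0.7, 0.2, 0.5]
finger_gap: 0.997
gripper_force: 0.0
t: 10.8
tcp_pos: [0.5081, 0.2682, 0.2629]
tool_rot: [0.82, 0.572, -0.001, -0.0]
force: [0.1, -0.6, 0.5]
finger_gap: 0.999
gripper_force: 0.0
10.8 [0.50811903 0.26820864 0.26292559] (np.float64(-20.203515046839556), array([-1.22689987e-03, -7.33175755e-04, -9.99998979e-01]))
867 [0.51133088 0.27450445 0.1000781 ] ((511.371337890625, 274.1830749511719), (23.231475830078125, 38.03879928588867), 69.58872985839844)
77 [0.51531223 0.28509296 0.08528995] ((515.3464965820312, 285.3884582519531), (1.6314431428909302, 39.053592681884766), 69.12303924560547)
((505.916748046875, 322.7016906738281), (165.37039184570312, 121.1650619506836), 68.21746826171875)
```

View pics/w4.png

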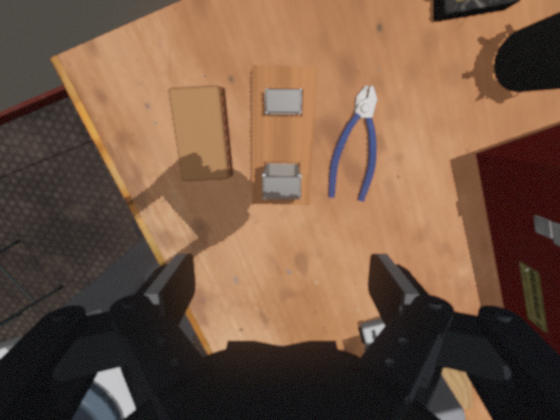

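The cell top is at (0.5113,0.2742) with its frosted axis at -20.4°; the image shows it at (282,187), with the short one at (285,101) farther back. Now to shift over it and descend.

```bash
python3 -m crank '[{"dp":[0.05,0.1,-0.6],"angular":[0,0,0]},{"dp":[0.05,0.1,-0.9],"angular":[0,0,0]},{"dp":[0,0,-0.9],"angular":[0,0,0]},{"dp":[0,0,-0.9],"angular":[0,0,0]},{"dp":[0,0,-0.6],"angular":[0,0,0]},{"dp":[0,0,0],"angular":[0,0,0]},{"dp":[0,0,0],"angular":[0,0,0]},{"dp":[0,0,0],"angular":[0,0,0]}]'
python3 w.py w5
python3 - <<'E'
from h import *
P=np.load('w.npy');z=P[...,2];n=np.hypot(P[...,0]-.511,P[...,1]-.274)
m=(n<.035)&(z>.095)&(z<.105);print(m.sum(),P[m].mean(0),cv2.minAreaRect((P[m][:,:2]*1000).astype(np.float32)))
E
```

```text
t: 11.65
tcp_pos: [0.5127, 0.2748, 0.1476]
tool_rot: [0.82, 0.572, 0.001, 0.0]
force: [0.3, 0.0, 0.2]
finger_gap: 0.999
gripper_force: 0.0
11.65 [0.51272213 0.27476498 0.14758536] (np.float64(-20.22256586471249), array([ 2.33373925e-03,  7.13197601e-04, -9.99997023e-01]))
2122 [0.51134095 0.27499594 0.10000227] ((510.974609375, 274.30499267578125), (24.393085479736328, 39.19348907470703), 69.69012451171875)
```

```bash
python3 -m crank '[{"dp":[-0.04,0,-0.5],"angular":[0,0,0]},{"dp":[0,0,-0.6],"angular":[0,0,0]},{"dp":[0,0,-0.6],"angular":[0,0,0]},{"dp":[0,0,-0.6],"angular":[0,0,0]},{"dp":[0,0,-0.45],"angular":[0,0,0]},{"dp":[0,0,0],"angular":[0,0,0]},{"dp":[0,0,0],"angular":[0,0,0]},{"dp":[0,0,0],"angular":[0,0,0]}]'
python3 -m crank '[{"dp":[0,0,0],"angular":[0,0,0]},{"dp":[0,0,0],"angular":[0,0,0]},{"dp":[0,0,0],"angular":[0,0,0]},{"dp":[0,0,0],"angular":[0,0,0]},{"dp":[0,0,0],"angular":[0,0,0]},{"dp":[0,0,0],"angular":[0,0,0]},{"dp":[0,0,0],"angular":[0,0,0]},{"dp":[0,0,0],"angular":[0,0,0]},{"dp":[0,0,0],"angular":[0,0,0]},{"dp":[0,0,0],"angular":[0,0,0]}]' 1 30
python3 -c "
from h import *
s=sense();print(s['tcp_pos'],s['force'],s['finger_gap'])
i,P,_,_=snap('wrist');z=P[...,2];n=np.hypot(P[...,0]-.511,P[...,1]-.274)
m=(n<.035)&(z>.095)&(z<.105);print(m.sum(),P[m].mean(0),cv2.minAreaRect((P[m][:,:2]*1000).astype(np.float32)))
cv2.imwrite('pics/w6.png',i)"
```

```text
t: 12.5
tcp_pos: [0.5113, 0.2752, 0.0649]
tool_rot: [0.82, 0.572, 0.001, 0.0]
force: [-0.1, 0.0, -0.2]
finger_gap: 0.999
gripper_force: 0.0
t: 13.5
tcp_pos: [0.5107, 0.275, 0.0643]
tool_rot: [0.82, 0.572, 0.0, 0.0]
force: [-1.0, -0.0, 5.3]
finger_gap: 0.466
gripper_force: 30.7
[0.51065685 0.27504901 0.06425633] [-1.03553891 -0.01521433  5.3003202 ] 0.4662902007745178
6452 [0.51304463 0.27949815 0.09996209] ((512.2927856445312, 277.5041809082031), (23.837291717529297, 69.96824645996094), 69.75804138183594)
```

View pics/w6.png

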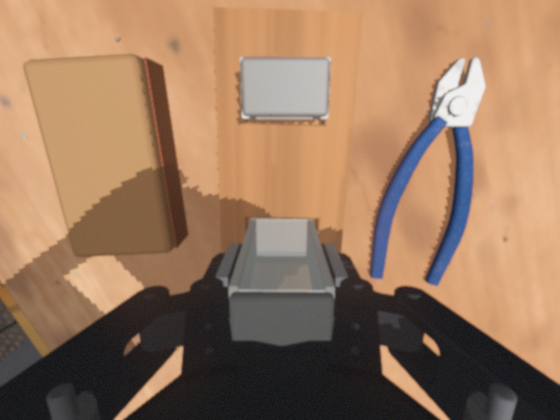

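The cell is gripped on its frosted sides; its rim is at about (283,255) between the pads, with the panes clear. I'll lift straight up first.

```bash
python3 -m crank '[{"dp":[0,0,0.2],"angular":[0,0,0]},{"dp":[0,0,0.3],"angular":[0,0,0]},{"dp":[0,0,0.4],"angular":[0,0,0]},{"dp":[0,0,0.6],"angular":[0,0,0]},{"dp":[0,0,0.8],"angular":[0,0,0]},{"dp":[0,0,0.9],"angular":[0,0,0]},{"dp":[0,0,0.9],"angular":[0,0,0]},{"dp":[0,0,0.9],"angular":[0,0,0]},{"dp":[0,0,0.7],"angular":[0,0,0]},{"dp":[0,0,0.4],"angular":[0,0,0]},{"dp":[0,0,0],"angular":[0,0,0]},{"dp":[0,0,0],"angular":[0,0,0]}]'
```

```text
t: 14.75
tcp_pos: [0.5099, 0.2747, 0.2464]
tool_rot: [0.82, 0.572, -0.001, -0.0]
force: [-0.9, -0.4, -1.4]
finger_gap: 0.461
gripper_force: 30.4
```

```bash
python3 -m crank '[{"dp":[0.107,-0.4,0],"angular":[0,0,0.95]},{"dp":[0.107,-0.7,0],"angular":[0,0,0.95]},{"dp":[0.107,-0.9,0],"angular":[0,0,0.95]},{"dp":[0.107,-0.9,0],"angular":[0,0,0.95]},{"dp":[0.107,-0.9,0],"angular":[0,0,0.95]},{"dp":[0.107,-0.9,0],"angular":[0,0,0.95]},{"dp":[0.107,-0.9,0],"angular":[0,0,0.95]},{"dp":[0.107,-0.9,0],"angular":[0,0,0.95]},{"dp":[0.107,-0.9,0],"angular":[0,0,0.95]},{"dp":[0.107,-0.9,0],"angular":[0,0,0.95]},{"dp":[0.107,-0.9,0],"angular":[0,0,0.95]},{"dp":[0.107,-0.9,0],"angular":[0,0,0.95]},{"dp":[0.107,-0.9,0],"angular":[0,0,0.95]},{"dp":[0.107,-0.9,0],"angular":[0,0,0.95]},{"dp":[0.107,-0.9,0],"angular":[0,0,0.95]},{"dp":[0.107,-0.9,0],"angular":[0,0,0.95]},{"dp":[0.107,-0.6,0],"angular":[0,0,0.95]},{"dp":[0.107,-0.3,0],"angular":[0,0,0.95]},{"dp":[0,0,0],"angular":[0,0,0]},{"dp":[0,0,0],"angular":[0,0,0]}]'
python3 w.py w7
python3 - <<'E'
from h import *
P=np.load('w.npy');z=P[...,2]
m=(np.hypot(P[...,0]-.5685,P[...,1]+.1637)<.05)&(abs(z-.281)<.006);print('cell top',m.sum(),P[m].mean(0) if m.any() else 0)
m=(abs(z-.02)<.003)&(abs(P[...,0]-.568)<.06)&(P[...,1]>-.2)&(P[...,1]<-.05);q=P[m];print(len(q))
for y in(-.13,-.11,-.09):
    x=q[abs(q[:,1]-y)<.004,0]
    if len(x):print(y,x.min(),x.max(),'beam x pred',.5685+(y+.1637)*.0541)
m=(z>.03)&(z<.14)&(P[...,1]>-.1)&(P[...,1]<-.04)&(abs(P[...,0]-.573)<.04);print('reader face',m.sum(),np.median(P[m],0) if m.any() else 0)
E
```

```text
t: 16.75
tcp_pos: [0.5676, -0.1622, 0.2459]
tool_rot: [0.726, 0.688, -0.0, -0.001]
force: [0.3, 1.1, -1.0]
finger_gap: 0.462
gripper_force: 30.5
16.75 [ 0.56764847 -0.16216022  0.24587845] (np.float64(-3.0866007254580077), array([-0.00209151,  0.00162445, -0.99999649]))
cell top 10857 [ 0.56905092 -0.15733725  0.28209958]
5863
-0.13 0.535562705143842 0.6054643889933983 beam x pred 0.57032317
-0.11 0.5371767814122476 0.6059899135472968 beam x pred 0.57140517
-0.09 0.5377453330712924 0.6076874140042094 beam x pred 0.57248717
reader face 742 [ 0.57343588 -0.07487194  0.11821206]
```

```bash
python3 -m crank '[{"dp":[0.02,-0.05,-0.3],"angular":[0,0,0]},{"dp":[0,0,-0.6],"angular":[0,0,0]},{"dp":[0,0,-0.7],"angular":[0,0,0]},{"dp":[0,0,-0.7],"angular":[0,0,0]},{"dp":[0,0,-0.7],"angular":[0,0,0]},{"dp":[0,0,-0.7],"angular":[0,0,0]},{"dp":[0,0,-0.5],"angular":[0,0,0]},{"dp":[0,0,-0.3],"angular":[0,0,0]},{"dp":[0,0,-0.05],"angular":[0,0,0]},{"dp":[0,0,0],"angular":[0,0,0]},{"dp":[0,0,0],"angular":[0,0,0]},{"dp":[0,0,0],"angular":[0,0,0]},{"dp":[0,0,0],"angular":[0,0,0]},{"dp":[0,0,0],"angular":[0,0,0]}]'
python3 w.py w8
python3 - <<'E'
from h import *
P=np.load('w.npy');z=P[...,2]
i,Q,_,_=snap('scene');j,S,_,_=snap('side')
for n,Q in(('wrist',P),('scene',Q),('side',S)):
    m=(np.hypot(Q[...,0]-.5685,Q[...,1]+.1637)<.022)&(Q[...,2]>.138)&(Q[...,2]<.15);p=Q[m]
    if len(p)>10:print(n,len(p),p.mean(0),np.median(p[:,2]),cv2.minAreaRect((p[:,:2]*1000).astype(np.float32)))
q=lambda i,x,y,w,h:cv2.resize(i[y:y+h,x:x+w],(400,300),interpolation=cv2.INTER_CUBIC)
cv2.imwrite('pics/c8.png',np.vstack([np.hstack([q(i,280,170,160,120),q(j,150,200,160,120)]),np.hstack([cv2.resize(cv2.imread('pics/w8.png'),(400,300)),q(i,150,130,200,150)])]))
E
```

```text
t: 18.2
tcp_pos: [0.5691, -0.1647, 0.1108]
tool_rot: [0.726, 0.688, 0.0, 0.0]
force: [-0.5, 0.1, -0.9]
finger_gap: 0.467
gripper_force: 30.5
18.2 [ 0.56906354 -0.16472993  0.11081293] (np.float64(-3.085002674881203), array([ 7.96990909e-04, -4.13975721e-04, -9.99999597e-01]))
wrist 5816 [ 0.56977137 -0.1608247   0.14569963] 0.14655770417498276 ((569.0714111328125, -163.34779357910156), (22.39679718017578, 41.50021743774414), 86.66497802734375)
scene 41 [ 0.56913423 -0.17442925  0.14464884] 0.14512096102194993 ((568.9099731445312, -170.23147583007812), (35.36479568481445, 20.728187561035156), 6.489991188049316)
side 35 [ 0.56386865 -0.17605908  0.14422122] 0.14431362346431442 ((565.2728271484375, -175.07313537597656), (7.3571906089782715, 31.220245361328125), 83.37812805175781)
```

View pics/c8.png

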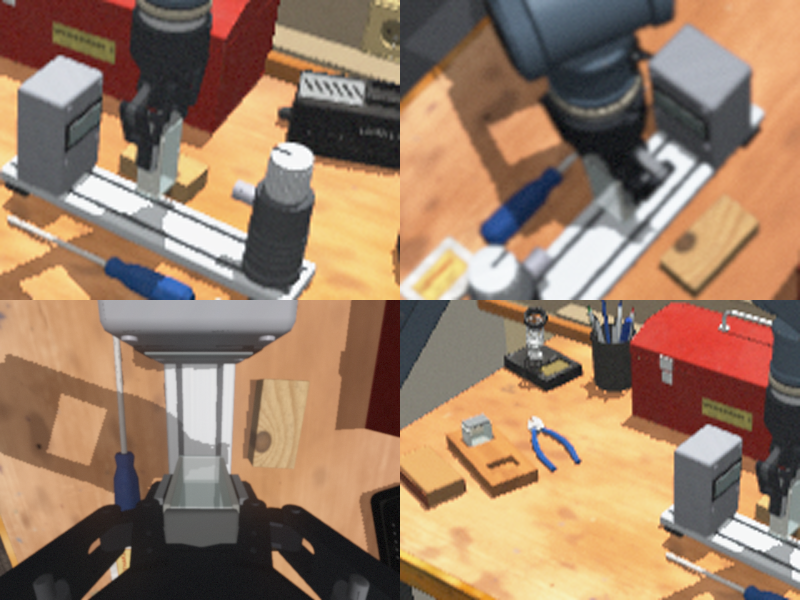

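The last picture shows the cell held upright in the light path between the aimed snout and the reader. It is centred to within about 1–2 mm and clear of the rail. The short cell and the bystanders haven't moved.

```bash
python3 -c "
from h import *
print(abs(sense()['qd']).max()); print(order.sign_off())"
```

```text
0.001869464078190605
the job is handed in; nothing more can be done
None
```

The job is handed in at about 18 s of the 48 s allowed: the lamp is aimed at the reader to within about 1°, and the tall cell is held still by its frosted sides, square across the beam and within about 2 mm of its midpoint.

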